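# Load a chip tray under the probe head and latch it

### The arm

A 6-joint arm with a two-finger parallel gripper is mounted at the origin on a cart in front of the work surface, level with it; the furniture and walls round the work are solid. World frame = base frame: x ahead of the robot, y to its left, z up, the work surface at z = 0. Lengths are in mm, angles in rad, forces in N, time in s.
With the tool pointing down it reaches from about 300 to 775 mm from the base axis. Payload 14.6 kg.
Tool frame: the origin (TCP) lies on the mounting face of the last link; the fingertips stand 199 mm ahead of it and the grasp point (between the pads) lies 180 mm ahead of it; z points along the fingers, y is the line along which they close (so a half turn about z gives the same grasp; the last joint's range is limited). The gripper opens to 94 mm and grips with 3 to 60 N. Pads are 16 mm wide; open, the fingers measure 119 mm over their backs; the gripper's body (75 mm by 177 mm) begins 78 mm behind the grasp point.
Start: joints at [-1.281, 0.3, 1.521, -0, 1.321, -0.067], TCP at [192.096, -515.354, 404.646] pointing down, gripper open.
Joint ranges: [-3.03, 3.03], [-0.79, 2.21], [0.23, 2.52], [-1.04, 4.18], [0, 3.07], [-2.55, 2.55]. Speed limits (rad/s): [2.22, 2.22, 2.57, 3.14, 3.14, 3.14].

### API

Orientations are given as [roll, pitch, yaw] about the fixed x, y, z axes, in that order (R = Rz(yaw) Ry(pitch) Rx(roll)).
In Python, from cell import manip gives the robot as it stands. The module is installed in compiled form; this text tells all that it offers.
- The arm moves only by the shell command python3 -m creep 'ROWS' [FORCE]. ROWS is a JSON object of lists of equal length, an entry for each row: "slide": the shift along the world's x, y, z in cm, a list of three; "turn": the turn about the world's z in rad; "claw": the opening, from 0 (shut) to 1 (fully open). A call has 1 to 8 rows; each row shifts and turns the commanded pose from where the row before left it; what a row does not reach is not made up. A row lasts 1/8 s, in which the tool goes at most 62.5 mm and 10.7 degrees, less where a joint would pass 70% of its speed; a pose out of reach is approached as far as the arm can. A call with a gripper value outside its range is refused whole. The fingers move at their own pace and stop on an object; FORCE is the grip in N (left out, the last holds). Time passes only in rows, so rows that do not move let the fingers close. It gives the time, the measured TCP pose, the force, the opening and the grip force at its end, in the units of the state.
- manip.read_state(): the state, without advancing time (a new reading comes with each control period).
- manip.camera(name): name is "scene" or "top" or "wrist"; returns (picture, depth): 420x560x3 uint8, red, green, blue; 420x560 float32, mm along the optical axis (not along the pixel's ray), 0 where there is no reading.
- manip.calibration(name): a dict with "intrinsics" (3x3 intrinsics, pixels), "k1" (the pictures are not rectified: a ray, as slopes to the right and down, at radius r is drawn at 1 + k1 r^2 times it, then the intrinsics apply), "pose" (4x4, takes a point from camera to world coordinates). Camera axes: x right, y up, looking along -z (the intrinsics and any distortion apply to the point x, -y, -z); pixel columns grow to the right and rows downward; lengths in mm; the calibration is good to about 2 mm. A picture is of the moment at which its call begins: read the wrist's pose just before it. calibration takes no time and is no camera call; for the wrist camera it gives the pose at the moment of the call.
- manip.sign_off(): hands the job in; it is judged then, once.
Trained networks look in the newest picture that a camera, given by its name, has taken for a name from the list of things; names that differ only in an ending like _2 or _b are one class to them, and where a whole thing is asked for, a point or a joint stands for the part that bears it (a point fixed in the world has none). Each returns a list of dicts, best first, with "score" (0 to 1); they miss things now and then, are a little off and sometimes report something else, mostly with a low value. They report only what shows in the picture. A call takes as long as a camera call. They do not tell look-alikes from the thing itself.
- manip.cut_out(query, camera): "mask" (420x560 bool, what is visible of it) and "position" ([column, row] in pixels, amid what is visible of it).
The state is a dict: "clock": time; "joints": joint angles; "qd": joint speeds; "effort": joint torques, N m; "eef_pos": TCP position; "eef_rot": TCP orientation; "wrist_force": force on the tool from outside, world axes, zero at the start; "moment": the same for the moment, N m; "finger_gap": finger opening in mm; "finger_force": force on a finger pad.
Only numpy, scipy, OpenCV 4.12 (cv2) and the standard library are available. Lean on these libraries where they do the work, as an engineer would, in place of code of your own. Each camera call takes 0.05 s, during which the arm holds its last target. There are 200 camera calls.

### The job

Load the square chip tray into the inspection fixture: lay it flat on the base plate, slide it squarely under the low probe head until it is fully home against the back stop, then swing the latch bar fully shut behind it. Keep the tray level throughout, do not knock the probe head, and leave the other things on the table where they are.

Things in the scene. Friction and masses are not known exactly. Their poses are not given: they have to be found in the camera images.
- tray_center (a point): centre (half-way up) of the chip tray: a black square plate 51 x 51 x 6 mm with small pockets on top, 30 g, lying loose and flat on the table (or where it has been put). x and y run along its sides, z up out of the pockets. Any side may go first into the slot.
- fixture: the inspection fixture, fixed to the table; its origin is on the table below the middle of the slot mouth, x points into the slot (away from the robot), y left, z up. Bare steel base plate x -75..85, y -82..82 mm, top at z = 12 mm, bare in front of the mouth (x < 0) but for the latch on the right. A steel column up to 64 mm high stands at the far end (x > 50).
- slot_mouth (a point): middle of the slot mouth, on the base plate's top (12 mm above the table); axes as the fixture. Behind it two guide rails, 7 mm high, stand 55 mm apart (inner faces y = +-27.5), flared to about 68 mm at the mouth, x = -2 to 44 mm; the back stop's face is at x = 41 mm.
- probe_head: the probe head, a grey block over the slot; origin and axes as the fixture. Underside at z = 24 mm (6 mm above a tray that lies on the base plate), front face at x = 0 (small pins stick out 2 mm), 80 mm wide (y -40..40), 46 mm high at the front, 49 over a black cover plate, 64 at the far end (x > 50). Delicate: only a light touch, under 4 N, is allowed.
- tray_home (a point): where the tray's centre lies when the tray is home: 15.5 mm inside the mouth, 15 mm above the table; axes as the fixture. The tray's front edge then touches the back stop and its rear edge stands 10 mm out of the mouth.
- latch (a joint): angle of the latch bar about its upright pivot, rad: 0 is shut (against a firm end stop; bar across the slot, 1.5 mm behind the rear edge of a tray that is home); grows to 2.5 as it swings open towards the robot and out to the right (shutting is clockwise from above). Starts between 1.85 and 2.3; stays where it is left (friction 0.05 N m).
- latch_knob (a point): middle of the upright black knob at the bar's free end, on the bar's lug: 12 mm across, its free part 20 to 52 mm above the table; this point is 39 mm above the table. It travels on a circle of 70 mm radius about latch_pivot; when shut it is at x = -29.5, y = 5 mm of the fixture.
- latch_pivot (a point): point on the latch's upright pivot axis, at x = -17.5, y = -64 mm of the fixture, 39 mm above the table. The steel bar is 12 mm wide and 8 mm thick, between 14 and 22 mm above the table; it clears the base plate.
- loupe: bystander: black loupe standing upright, 38 mm across, 32 mm high; origin under its centre
- petri: bystander: open petri dish, 66 mm across, 12 mm high; origin under its centre
- dust_cap: bystander: black round dust cap, 36 mm across, 12 mm high; origin under its centre
- marker: bystander: marker pen lying flat, 132 x 15 x 15 mm along its x; origin under its centre
- tray: the same chip tray; this point is the centre of its underside
There are look-alikes about, which are no part of the job. Of the things that look like the tray, the largest one is meant.

How it is judged (in metres and radians):
On the way, in this order (a step that is already met when the one before it is completed fails the run):
1. the tray lies flat and square under the probe head, home against the back stop (x of tray_center in the frame of tray_home between -0.004 and 0.004 m and y of tray_center in the frame of tray_home between -0.005 and 0.005 m and z of tray_center in the frame of tray_home between -0.003 and 0.003 m and (angle between the x axis of tray_center and the x axis of tray_home, either way round below 0.12 rad or angle between the x axis of tray_center and the y axis of tray_home, either way round below 0.12 rad)), for 0.2 s.
2. the latch is swung shut behind it (all of step 1 and value of joint latch below 0.1 rad), for 0.2 s.
At the end, for the whole second after the job is handed in: The tray rests flat on the base plate under the probe head, within 4 mm of home along the slot, 5 mm across it and 3 mm in height, square within 0.12 rad, and the latch bar is shut (within 0.1 rad) (all of step 2 and linear speed of tray below 0.01 m/s); the robot touches nothing.
It fails at once if the tray is tipped by more than 0.35 rad (angle between tray_center's own z axis and vertical above 0.35 rad).
It fails at once if the probe head is knocked (more than 4 N) (contact force between probe_head and anything else above 4 N).
It fails at once if a bystander is moved by more than 20 mm (distance of any of loupe, petri, dust_cap, marker from where it was at the start of the episode above 0.02 m).
It also fails if it takes over 64 s, if anything falls off the work surface, if the arm or the gripper's body presses on something with over 40 N, if the wrist force passes 120 N, or if a joint passes its speed limit or range.

## Working session

There is one attempt and no reset: what is moved stays moved. The work goes in short steps, Python scripts to look and compute and a shell command to move; the robot and the scene stay as the last step left them, time stands still between calls to the robot, and variables do not carry over. Pictures are saved under pics/ and viewed, at most 10 in all, crops included, and the job is handed in when it is done.

```bash
mkdir -p pics; cat > h.py <<'E'
import numpy as np, cv2
from cell import manip
def und(name,uv):
    c=manip.calibration(name);K=np.array(c["intrinsics"]);k=c["k1"]
    q=(np.asarray(uv,float).reshape(-1,2)-K[:2,2])/[K[0,0],K[1,1]]
    p=q.copy()
    for _ in range(20): p=q/(1+k*(p**2).sum(1,keepdims=True))
    return p,np.array(c["pose"])
def on_plane(name,uv,z):
    p,T=und(name,uv); d=np.c_[p[:,0],-p[:,1],-np.ones(len(p))]@T[:3,:3].T
    o=T[:3,3]; return o+d*((z-o[2])/d[:,2])[:,None]
def by_depth(name,uv,dep):
    p,T=und(name,uv); d=np.c_[p[:,0],-p[:,1],-np.ones(len(p))]*np.asarray(dep).reshape(-1,1)
    return d@T[:3,:3].T+T[:3,3]
def proj(name,P):
    c=manip.calibration(name);K=np.array(c["intrinsics"]);T=np.array(c["pose"])
    q=(np.asarray(P,float).reshape(-1,3)-T[:3,3])@T[:3,:3]
    s=np.c_[q[:,0]/-q[:,2],-q[:,1]/-q[:,2]]; s=s*(1+c["k1"]*(s**2).sum(1,keepdims=True))
    return s*[K[0,0],K[1,1]]+K[:2,2]
def save(n,im): cv2.imwrite(f"pics/{n}.png",im[:,:,::-1])
E
python3 - <<'E'
from h import *
im,d=manip.camera("top"); save("top1",im); np.savez("top1",im=im,d=d)
for q in ["tray","fixture","probe_head","latch","latch_knob","loupe","petri","dust_cap","marker"]:
    for r in manip.cut_out(q,"top")[:4]:
        m=r["mask"]; ys,xs=np.nonzero(m&(d>0)); P=by_depth("top",np.c_[xs,ys],d[ys,xs])
        print(q,round(r["score"],2),np.round(r["position"]),m.sum(),np.round(np.median(P,0)),np.round(P.min(0)),np.round(P.max(0)))
E
```

```text
tray 0.57 [234. 247.] 194 [445. 162.   3.] [426. 143.  -4.] [466. 183.  11.]
tray 0.52 [237. 194.] 176 [586. 157.   3.] [564. 135.  -3.] [607. 179.  11.]
fixture 0.56 [197. 220.] 199 [520. 254.  23.] [495. 215.   1.] [553. 298.  58.]
fixture 0.23 [165. 212.] 3722 [541. 346.  13.] [449. 215.  -6.] [643. 450.  69.]
probe_head 0.79 [160. 199.] 924 [575. 360.  48.] [530. 315.  -4.] [634. 410.  69.]
latch 0.57 [200. 221.] 177 [517. 251.  23.] [495. 215.   1.] [546. 291.  58.]
latch_knob 0.76 [202. 221.] 153 [515. 245.  23.] [497. 215.   1.] [546. 291.  58.]
loupe 0.57 [202. 222.] 129 [513. 245.  24.] [495. 215.   3.] [548. 293.  53.]
loupe 0.47 [267. 187.] 172 [604.  67.  30.] [588.  49.  -3.] [624.  86.  38.]
loupe 0.44 [330. 247.] 490 [447. -93.   2.] [ 413. -127.   -6.] [479. -61.  17.]
petri 0.9 [329. 246.] 488 [447. -94.   2.] [ 416. -127.   -7.] [479. -61.  20.]
dust_cap 0.46 [359. 259.] 123 [ 416. -175.   13.] [ 402. -190.   -1.] [ 433. -158.   18.]
marker 0.62 [388. 248.] 269 [ 438. -249.   13.] [ 376. -409. -755.] [ 508. -231.   21.]
marker 0.55 [358. 257.] 147 [ 416. -176.   12.] [ 400. -193.   -3.] [ 434. -158.   20.]
```

View pics/top1.png

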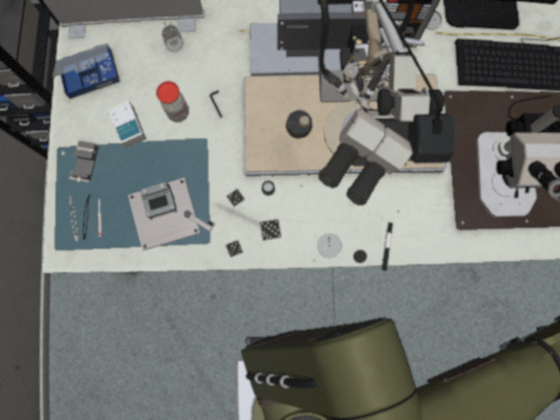

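The top view shows three dark checkered plates at (235,197), (234,248) and (271,230); the last is the largest, so it is the tray. The fixture is at (165,212), with its latch bar sticking out at (200,220). I'll go there for a closer wrist view.

```bash
python3 - <<'E'
from h import *
print(on_plane("top",[[271,230],[234,248],[235,197],[165,212],[160,199],[268,187],[330,246]],6).round())
c=manip.calibration("wrist");s=manip.read_state();print(np.round(c["pose"],2),c["intrinsics"],s["eef_pos"],s["eef_rot"])
E
python3 -m creep '{"slide":[[2,6,0],[3,5.5,0],[3,5.5,0],[3,5.5,0],[3,5.5,0],[3,5.5,0],[3,5.5,0],[3,5.5,0]],"turn":[0,0,0,0,0,0,0,0],"claw":[1,1,1,1,1,1,1,1]}'
```

```text
[[493.  61.   6.]
 [447. 161.   6.]
 [587. 157.   6.]
 [550. 349.   6.]
 [587. 363.   6.]
 [612.  66.   6.]
 [446. -97.   6.]]
[[ 3.5000e-01  9.1000e-01  2.3000e-01  2.5850e+02]
 [-9.4000e-01  3.4000e-01  8.0000e-02 -4.9057e+02]
 [-0.0000e+00 -2.4000e-01  9.7000e-01  3.8420e+02]
 [ 0.0000e+00  0.0000e+00  0.0000e+00  1.0000e+00]] [[331.04645152   0.         282.00082721]
 [  0.         331.04645152 211.70395047]
 [  0.           0.           1.        ]] [ 192.08607102 -515.36490295  404.59643538] [-3.14147208e+00 -1.65241539e-05  3.56761895e-01]
clock: 1.5
eef_pos: [421.9, -70.0, 405.0]
eef_rot: [3.141, -0.001, 0.357]
wrist_force: [1.2, -0.3, 0.2]
finger_gap: 94.1
finger_force: 0.0
```

```bash
python3 -m creep '{"slide":[[0,5.5,0],[0,5.5,0],[0,5.5,0],[0,4,0],[0,0,0]],"turn":[-0.12,-0.12,-0.1,0,0],"claw":[1,1,1,1,1]}'
python3 - <<'E'
from h import *
im,d=manip.camera("wrist"); save("w1",im)
for q in ["tray","fixture","probe_head","latch","latch_knob","loupe","petri","dust_cap","marker"]:
    for r in manip.cut_out(q,"wrist")[:4]:
        m=r["mask"]; ys,xs=np.nonzero(m&(d>0)); P=by_depth("wrist",np.c_[xs,ys],d[ys,xs])
        print(q,round(r["score"],2),np.round(r["position"]),m.sum(),np.round(np.median(P,0)),np.round(P.min(0)),np.round(P.max(0)),np.round(cv2.minAreaRect(P[:,:2].astype(np.float32)),2) if 0 else cv2.minAreaRect(P[:,:2].astype(np.float32)))
E
```

```text
clock: 2.12
eef_pos: [421.1, 134.9, 404.6]
eef_rot: [-3.141, 0.0, 0.02]
wrist_force: [-0.3, -0.8, 0.2]
finger_gap: 94.2
finger_force: 0.0
tray 0.88 [264.  39.] 1341 [587. 155.   3.] [562. 131.  -2.] [610. 180.   6.] ((587.2431640625, 155.2730712890625), (39.7040901184082, 39.73021697998047), 35.587196350097656)
tray 0.82 [258. 168.] 1032 [448. 160.   3.] [425. 137.  -1.] [470. 184.   6.] ((447.0473327636719, 160.52088928222656), (37.488670349121094, 38.557437896728516), 19.972375869750977)
tray 0.7 [348. 131.] 2132 [496.  62.   4.] [469.  34.  -2.] [523.  91.   8.] ((495.4757385253906, 61.289344787597656), (52.01560592651367, 54.23629379272461), 5.575447082519531)
fixture 0.88 [86. 76.] 22217 [545. 337.  12.] [449. 212.   0.] [633. 457.  66.] ((560.2509765625, 336.0578918457031), (180.85699462890625, 217.65370178222656), 14.68166732788086)
probe_head 0.9 [57. 43.] 6577 [575. 355.  47.] [532. 312.   0.] [634. 450.  66.] ((588.01171875, 380.7366943359375), (109.1088638305664, 116.6220474243164), 15.968246459960938)
latch 0.92 [171.  98.] 1265 [521. 252.  22.] [497. 211.   1.] [552. 293
[... 153 characters left out ...]
.  22.] [497. 211.  -1.] [552. 292.  53.] ((523.5623779296875, 254.28712463378906), (85.68592071533203, 26.141902923583984), 63.54308319091797)
loupe 0.86 [349.  18.] 1272 [603.  67.  30.] [589.  40.  -2.] [630.  83.  34.] ((607.2238159179688, 59.43349075317383), (32.95972442626953, 46.489566802978516), 18.01422691345215)
petri 0.73 [475. 176.] 2627 [447. -99.   1.] [ 413. -129.   -2.] [481. -62.  14.] ((446.81304931640625, -95.76592254638672), (67.44457244873047, 66.95736694335938), 14.054920196533203)
dust_cap 0.8 [534. 202.] 795 [ 417. -172.   12.] [ 398. -204.   -1.] [ 434. -157.   14.] ((416.6752624511719, -179.33892822265625), (36.6210823059082, 44.525054931640625), 10.843868255615234)
```

View pics/w1.png

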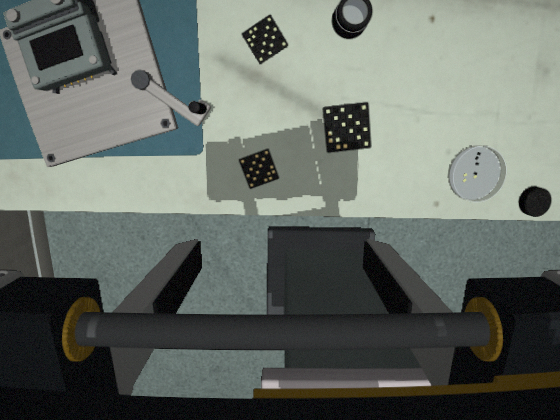

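In the wrist picture the big tray is at (348,128), i.e. world (495,61) turned about 5.6°. The smaller look-alikes are at (265,40) and (258,168), and the fixture is at upper left with its knob at (200,107). Next I'll look straight over the fixture.

```bash
python3 -m creep '{"slide":[[2,5,0],[2,5,0],[2,5,0],[2,3,0],[0,0,0],[0,0,0]],"turn":[0.1,0.1,0.1,0,0,0],"claw":[1,1,1,0.7,0.7,0.7]}'
python3 - <<'E'
from h import *
from scipy.optimize import minimize
im,d=manip.camera("wrist"); save("w2",im); np.savez("w2",im=im,d=d)
r=manip.cut_out("fixture","wrist")[0]; m=r["mask"]
ys,xs=np.nonzero(d>0); P=by_depth("wrist",np.c_[xs,ys],d[ys,xs])
s=(P[:,2]>8)&(P[:,2]<16)&(P[:,0]>430)&(P[:,0]<660)&(P[:,1]>230)&(P[:,1]<470)
pl=np.zeros(d.shape,np.uint8); pl[ys[s],xs[s]]=1
pl=cv2.morphologyEx(pl,cv2.MORPH_OPEN,np.ones((5,5)))
n,l,st,_=cv2.connectedComponentsWithStats(pl); k=1+st[1:,4].argmax(); yy,xx=np.nonzero(l==k)
W=on_plane("wrist",np.c_[xx,yy],12)
print("plate",cv2.minAreaRect(W[:,:2].astype(np.float32)),"z",P[s,2].mean())
for q in ["probe_head","latch_knob","latch"]:
    for r in manip.cut_out(q,"wrist")[:2]:
        yy,xx=np.nonzero(r["mask"]&(d>0)); Q=by_depth("wrist",np.c_[xx,yy],d[yy,xx]); 
        print(q,r["score"],r["position"],cv2.minAreaRect(Q[Q[:,2]>(40 if q!='latch' else 10)][:,:2].astype(np.float32)), Q[:,2].max())
        if q=="latch_knob": print(Q[Q[:,2]>47].mean(0),(Q[:,2]>47).sum())
E
```

```text
clock: 3.38
eef_pos: [501.3, 312.5, 404.4]
eef_rot: [3.141, 0.001, 0.317]
wrist_force: [-0.6, 0.5, -0.3]
finger_gap: 68.1
finger_force: 0.0
plate ((546.0579833984375, 354.6331787109375), (159.24514770507812, 163.8091583251953), 15.742459297180176) z 12.0724889360916
probe_head 0.6 [257.7, 109.7] ((577.3975830078125, 363.69390869140625), (74.96068572998047, 79.52447509765625), 15.533106803894043) 66.17901129408648
latch_knob 0.8 [335.8, 195.3] ((512.4437866210938, 223.9577178955078), (11.490316390991211, 11.29681396484375), 47.080196380615234) 53.68604537783796
[512.85665531 224.3553741   51.59557068] 109
latch 0.72 [341.2, 194.7] ((524.886962890625, 259.3037414550781), (85.24249267578125, 25.60712432861328), 63.78645324707031) 53.66785549417989
```

View pics/w2.png

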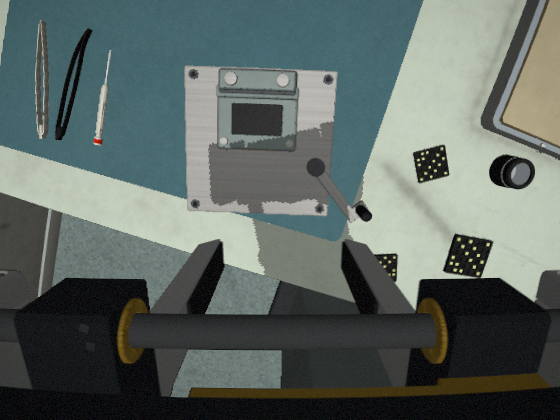

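The fixture pose is clear: plate centre (546.1,354.6), yaw 0.275, so the origin is about (541.2,353.3). The probe head and knob (at (362,212) in the picture) agree with that. Now to the tray.

```bash
python3 -m creep '{"slide":[[0,-5,0],[0,-5,0],[-0.5,-5,-2],[-0.5,-5,-3],[-0.8,-5.2,-5],[0,0,0],[0,0,0]],"turn":[-0.11,-0.11,0,0,0,0,0],"claw":[0.7,0.7,0.7,0.7,0.7,0.7,0.7]}'
python3 - <<'E'
from h import *
im,d=manip.camera("wrist"); save("w3",im)
print(manip.read_state()["eef_pos"])
for r in manip.cut_out("tray","wrist")[:4]:
    m=r["mask"].astype(np.uint8); yy,xx=np.nonzero(m); W=on_plane("wrist",np.c_[xx,yy],6)
    g=(cv2.cvtColor(im,cv2.COLOR_RGB2GRAY)<70).astype(np.uint8); g&=cv2.dilate(m,np.ones((9,9))); g=cv2.morphologyEx(g,cv2.MORPH_CLOSE,np.ones((9,9)))
    y2,x2=np.nonzero(g); W2=on_plane("wrist",np.c_[x2,y2],5)
    print(r["score"],r["position"],cv2.minAreaRect(W[:,:2].astype(np.float32)),cv2.minAreaRect(W2[:,:2].astype(np.float32)))
E
```

```text
clock: 4.5
eef_pos: [484.7, 68.4, 312.5]
eef_rot: [-3.142, -0.001, 0.096]
wrist_force: [0.2, -0.1, 0.8]
finger_gap: 65.9
finger_force: 0.0
[484.77096803  68.79775761 312.73485156]
0.96 [186.5, 82.6] ((585.904296875, 157.29766845703125), (38.37124252319336, 37.7134895324707), 33.67840576171875) ((586.156005859375, 157.61949157714844), (36.93025207519531, 36.96015930175781), 33.448028564453125)
0.93 [289.3, 204.1] ((496.49725341796875, 64.7352294921875), (50.73275375366211, 49.846797943115234), 8.717982292175293) ((496.23504638671875, 65.13192749023438), (51.07658004760742, 50.919403076171875), 8.261305809020996)
0.89 [177.0, 238.2] ((448.3551025390625, 162.2910919189453), (37.62266540527344, 38.3710823059082), 22.120378494262695) ((446.0054626464844, 160.92184448242188), (42.047401428222656, 39.373634338378906), 21.355314254760742)
0.48 [65.8, 153.8] ((520.541259765625, 269.22076416015625), (97.07036590576172, 30.347858428955078), 66.5119857788086) ((519.108154296875, 268.8253173828125), (99.02206420898438, 35.72560119628906), 63.62693405151367)
```

View pics/w3.png

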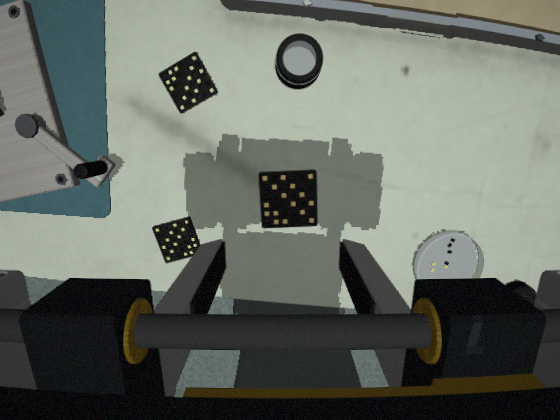

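The tray is at (289,200) in the picture, square and clear of everything. I'll measure once more now that the arm has settled.

```bash
python3 -m creep '{"slide":[[0,0,0],[0,0,0]],"turn":[0.04,0],"claw":[0.7,0.7]}'
python3 - <<'E'
from h import *
for i in range(2):
    im,d=manip.camera("wrist"); s=manip.read_state(); print(s["eef_pos"],s["eef_rot"],s["clock"])
    for r in manip.cut_out("tray","wrist")[:3]:
        m=r["mask"].astype(np.uint8)
        g=(cv2.cvtColor(im,cv2.COLOR_RGB2GRAY)<70).astype(np.uint8); g&=cv2.dilate(m,np.ones((9,9))); g=cv2.morphologyEx(g,cv2.MORPH_CLOSE,np.ones((9,9)))
        y2,x2=np.nonzero(g); W2=on_plane("wrist",np.c_[x2,y2],5)
        print(cv2.minAreaRect(W2[:,:2].astype(np.float32)))
E
```

```text
clock: 4.85
eef_pos: [484.6, 69.0, 312.4]
eef_rot: [3.142, -0.001, 0.138]
wrist_force: [0.5, -0.0, -0.7]
finger_gap: 65.7
finger_force: 0.0
[484.56882583  68.88940556 312.18434309] [ 3.14152490e+00 -1.16024991e-03  1.37068839e-01] 4.9
((585.8899536132812, 156.1350555419922), (36.862159729003906, 36.541648864746094), 32.69599914550781)
((495.53350830078125, 64.12454223632812), (50.63337707519531, 50.94561004638672), 7.874586582183838)
[484.52030808  68.63713287 311.90694487] [-3.14157599e+00 -6.04730892e-04  1.36658576e-01] 5.0
((585.7931518554688, 156.3308563232422), (36.89213943481445, 36.51606750488281), 32.7222900390625)
((445.8979187011719, 159.88504028320312), (41.84720993041992, 39.3434944152832), 20.606191635131836)
```

```bash
python3 -m creep '{"slide":[[-0.1,-0.6,0],[0,0,-4],[0,0,-4],[0,0,-2.2],[0,0,0],[0,0,0]],"turn":[0,0,0,0,0,0],"claw":[0.7,0.7,0.7,0.7,0.7,0.7]}'
```

```text
clock: 5.8
eef_pos: [483.8, 62.1, 210.6]
eef_rot: [3.141, -0.001, 0.137]
wrist_force: [-1.3, -0.1, 0.8]
finger_gap: 65.9
finger_force: 0.0
```

```bash
python3 -m creep '{"slide":[[0,0,-0.9],[0,0,0],[0,0,0],[0,0,0],[0,0,0],[0,0,0],[0,0,0],[0,0,0]],"turn":[0,0,0,0,0,0,0,0],"claw":[0.7,0.7,0.5,0.4,0.4,0.4,0.4,0.4]}' 20
```

```text
clock: 6.8
eef_pos: [483.5, 62.2, 200.8]
eef_rot: [3.142, -0.0, 0.137]
wrist_force: [-0.1, 0.1, 4.5]
finger_gap: 50.2
finger_force: 20.0
```

```bash
python3 -m creep '{"slide":[[0,0,3],[0,0,3],[0,0,4],[0,4,0],[0,5,0],[0,5,0],[0.5,5,0],[0.5,5,0]],"turn":[0,0,0,0,0.04,0.04,0.04,0.018],"claw":[0.4,0.4,0.4,0.4,0.4,0.4,0.4,0.4]}'
python3 -m creep '{"slide":[[0.3,3.8,0],[0,0,0],[0,0,0],[0,0,0]],"turn":[0,0,0,0],"claw":[0.4,0.4,0.4,0.4]}'
python3 - <<'E'
from h import *
for i in range(2):
    im,d=manip.camera("wrist"); s=manip.read_state()
    print(s["eef_pos"],s["eef_rot"])
    ys,xs=np.nonzero(d>0); P=by_depth("wrist",np.c_[xs,ys],d[ys,xs])
    s=(P[:,2]>8)&(P[:,2]<16)&(P[:,0]>430)&(P[:,0]<660)&(P[:,1]>230)&(P[:,1]<470)
    pl=np.zeros(d.shape,np.uint8); pl[ys[s],xs[s]]=1
    pl=cv2.morphologyEx(pl,cv2.MORPH_OPEN,np.ones((5,5)))
    n,l,st,_=cv2.connectedComponentsWithStats(pl); k=1+st[1:,4].argmax(); yy,xx=np.nonzero(l==k)
    W=on_plane("wrist",np.c_[xx,yy],12); print("plate",cv2.minAreaRect(W[:,:2].astype(np.float32)))
save("w4",im)
for r in manip.cut_out("tray","wrist")[:3]:
    yy,xx=np.nonzero(r["mask"]&(d>0)); Q=by_depth("wrist",np.c_[xx,yy],d[yy,xx]); print(r["score"],r["position"],np.median(Q,0),cv2.minAreaRect(Q[:,:2].astype(np.float32)))
E
```

```text
clock: 7.8
eef_pos: [493.3, 303.9, 300.3]
eef_rot: [3.141, 0.0, 0.276]
wrist_force: [-0.1, 0.3, -0.2]
finger_gap: 50.6
finger_force: 20.0
clock: 8.3
eef_pos: [496.6, 339.3, 300.6]
eef_rot: [3.141, 0.0, 0.274]
wrist_force: [-0.6, 0.6, 0.5]
finger_gap: 50.1
finger_force: 20.0
[496.67278986 339.33301642 300.70943258] [ 3.14150675e+00 -5.33584001e-06  2.73628561e-01]
plate ((545.59130859375, 354.83013916015625), (158.49526977539062, 163.12977600097656), 15.674955368041992)
[496.66262564 339.44273169 300.78381239] [-3.14157605e+00 -1.43385432e-04  2.73692419e-01]
plate ((545.6393432617188, 354.88848876953125), (158.53123474121094, 163.1062469482422), 15.678991317749023)
0.92 [284.3, 235.7] [510.00773191 343.42645725 104.47106264] ((483.97735595703125, 336.3003234863281), (102.06202697753906, 78.56246185302734), 15.742286682128906)
0.64 [509.3, 170.6] [586.66545582 159.65415992   3.12744207] ((586.5604248046875, 158.38465881347656), (37.504085540771484, 38.11862564086914), 32.38756561279297)
```

View pics/w4.png

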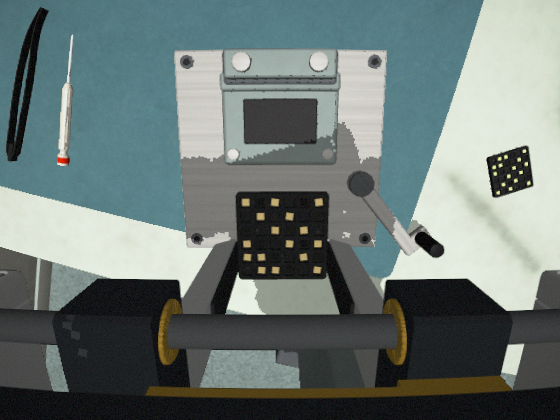

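The tray is held level at (284,236), in front of the slot mouth and about 1.4 mm too far right. The latch at (360,183)-(430,243) is clear of it. I'll correct and lower it.

```bash
python3 -m creep '{"slide":[[-0.04,0.14,-3],[0,0,-3],[0,0,-1.5],[0,0,-0.8],[0,0,0],[0,0,0]],"turn":[0,0,0,0,0,0],"claw":[0.4,0.4,0.4,0.4,0.4,0.4]}'
python3 -m creep '{"slide":[[0,0,-0.2],[0,0,-0.2],[0,0,-0.1],[0,0,0]],"turn":[0,0,0,0],"claw":[0.4,0.4,0.4,0.4]}'
```

```text
clock: 9.2
eef_pos: [496.3, 341.8, 218.6]
eef_rot: [-3.141, -0.001, 0.275]
wrist_force: [0.5, -1.2, -0.3]
finger_gap: 50.6
finger_force: 20.0
clock: 9.7
eef_pos: [496.1, 341.6, 212.8]
eef_rot: [-3.142, 0.0, 0.275]
wrist_force: [-0.4, -1.4, 3.6]
finger_gap: 50.3
finger_force: 20.0
```

```bash
python3 -m creep '{"slide":[[0.5,0.1,0.03],[0.5,0.12,0],[0.5,0.14,0],[0,0,0]],"turn":[0,0,0,0],"claw":[0.4,0.4,0.4,0.4]}'
python3 -m creep '{"slide":[[0.4,0.11,0],[0.4,0.11,0],[0.4,0.11,0],[0,0,0],[0,0,0]],"turn":[0,0,0,0,0],"claw":[0.4,0.4,0.4,0.4,0.4]}'
```

```text
clock: 10.2
eef_pos: [511.5, 345.3, 212.8]
eef_rot: [-3.142, -0.0, 0.275]
wrist_force: [1.1, -0.8, 0.1]
finger_gap: 50.8
finger_force: 20.0
clock: 10.82
eef_pos: [523.1, 348.5, 212.9]
eef_rot: [3.142, -0.0, 0.275]
wrist_force: [-0.1, 0.4, 0.2]
finger_gap: 49.9
finger_force: 20.0
```

```bash
python3 -m creep '{"slide":[[0,0,0],[0,0,0],[0,0,0],[0,0,3],[0,0,3],[-2.2,-0.6,1],[-2.2,-0.6,0],[0,0,0]],"turn":[0,0,0,0,0,0,0,0],"claw":[0.64,0.64,0.64,0.64,0.64,0.3,0,0]}'
python3 -m creep '{"slide":[[0,0,0],[0,0,0],[0,0,0]],"turn":[0,0,0],"claw":[0,0,0]}'
python3 - <<'E'
from h import *
im,d=manip.camera("wrist"); save("w5",im); s=manip.read_state(); print(s["eef_pos"],s["finger_gap"])
for r in manip.cut_out("tray","wrist")[:3]:
    yy,xx=np.nonzero(r["mask"]); Q=on_plane("wrist",np.c_[xx,yy],18)
    f=(Q[:,:2]-[541,353.45])@np.array([[.9627,-.2706],[.2706,.9627]])
    print(r["score"],r["position"],f.min(0),f.max(0),cv2.minAreaRect(Q[:,:2].astype(np.float32)))
E
```

```text
clock: 11.82
eef_pos: [478.4, 336.5, 283.3]
eef_rot: [-3.142, -0.0, 0.275]
wrist_force: [0.9, -0.0, -0.6]
finger_gap: 33.7
finger_force: 0.0
clock: 12.2
eef_pos: [479.4, 336.6, 282.6]
eef_rot: [3.142, 0.0, 0.275]
wrist_force: [0.7, -1.0, 1.0]
finger_gap: 3.6
finger_force: 0.0
[479.30700734 336.55199998 282.65237824] 1.0726096723343874
0.68 [281.1, 163.4] [-32.45599021 -24.89876378] [-1.63375299 25.37730581] ((524.5230712890625, 349.0583801269531), (30.79231071472168, 50.27571487426758), 15.75012493133545)
0.62 [458.0, 295.8] [-142.92005433 -167.3569791 ] [-113.35919227 -128.4022756 ] ((457.49713134765625, 176.31033325195312), (29.703676223754883, 38.21088409423828), 18.564062118530273)
0.62 [527.3, 151.3] [ -29.10664921 -210.24317568] [  13.0991877  -166.13097311] ((583.85986328125, 169.84616088867188), (35.82038116455078, 36.50719451904297), 33.30793762207031)
```

View pics/w5.png

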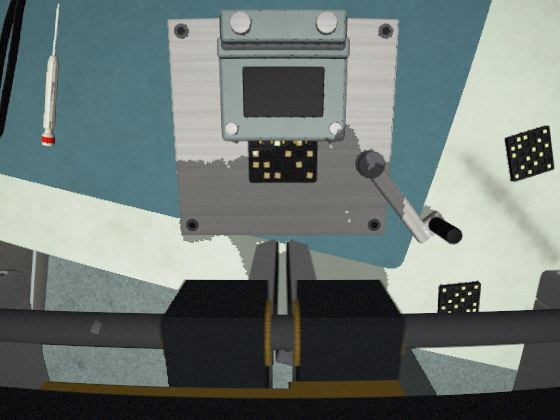

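The tray sits square in the slot at (283,160) with its rear edge about 32 mm out. Now I'll push it home with the closed fingers.

```bash
python3 -m creep '{"slide":[[0,0,-3],[0,0,-3],[0,0,-0.9],[0,0,0],[0,0,0]],"turn":[0,0,0,0,0],"claw":[0,0,0,0,0]}'
python3 -m creep '{"slide":[[1,0.27,0],[1,0.27,0],[0.5,0.14,0],[0.5,0.14,0],[0.5,0.14,0],[0.2,0.05,0],[0,0,0]],"turn":[0,0,0,0,0,0,0],"claw":[0,0,0,0,0,0,0]}'
```

```text
clock: 12.92
eef_pos: [479.4, 336.7, 215.1]
eef_rot: [-3.141, -0.002, 0.275]
wrist_force: [-0.4, -0.0, 0.1]
finger_gap: 0.4
finger_force: 0.0
clock: 13.8
eef_pos: [516.1, 346.6, 213.8]
eef_rot: [3.142, 0.0, 0.275]
wrist_force: [0.3, 0.0, 0.1]
finger_gap: 0.4
finger_force: 0.0
```

```bash
python3 -m creep '{"slide":[[0.2,0.05,0],[0.2,0.06,0],[0.1,0.03,0],[0,0,0],[0,0,0]],"turn":[0,0,0,0,0],"claw":[0,0,0,0,0]}'
python3 -m creep '{"slide":[[0.1,0.03,0],[0,0,0]],"turn":[0,0],"claw":[0,0]}'
python3 -m creep '{"slide":[[0.1,0.03,0],[0,0,0]],"turn":[0,0],"claw":[0,0]}'
```

```text
clock: 14.42
eef_pos: [521.1, 348.0, 213.9]
eef_rot: [-3.142, -0.0, 0.275]
wrist_force: [-0.5, 0.8, -0.1]
finger_gap: 0.5
finger_force: 0.0
clock: 14.68
eef_pos: [521.9, 348.3, 213.8]
eef_rot: [3.141, 0.001, 0.275]
wrist_force: [-3.7, -1.2, 1.8]
finger_gap: 0.6
finger_force: 2.1
clock: 14.92
eef_pos: [522.5, 348.6, 213.7]
eef_rot: [3.141, 0.003, 0.275]
wrist_force: [-8.4, -3.4, 4.7]
finger_gap: 0.4
finger_force: 5.3
```

Force has risen to 9 N at the expected place, so the tray is home. I'll back off and check.

```bash
python3 -m creep '{"slide":[[-1.5,-0.42,0],[-2,-0.55,0],[0,0,4],[0,0,3],[0,0,0],[0,0,0],[0,0,0]],"turn":[0,0,0,0,0,0,0],"claw":[0,0,0,0,0,0,0]}'
python3 - <<'E'
from h import *
im,d=manip.camera("wrist"); save("w6",im); s=manip.read_state(); print(s["eef_pos"],s["joints"])
R=np.array([[.9627,-.2706],[.2706,.9627]]);O=[541,353.45]
r=manip.cut_out("tray","wrist")[0]
yy,xx=np.nonzero(r["mask"]); Q=on_plane("wrist",np.c_[xx,yy],18); f=(Q[:,:2]-O)@R
print(r["score"],r["position"],f.min(0),f.max(0),cv2.minAreaRect(Q[:,:2].astype(np.float32)))
r=manip.cut_out("latch_knob","wrist")[0]; yy,xx=np.nonzero(r["mask"]&(d>0)); Q=by_depth("wrist",np.c_[xx,yy],d[yy,xx]); Q=Q[(Q[:,2]>47)]
k=Q.mean(0); print("knob",k,"fixture",(k[:2]-O)@R)
E
```

```text
clock: 15.8
eef_pos: [488.0, 338.8, 282.6]
eef_rot: [3.141, 0.002, 0.275]
wrist_force: [-0.4, -0.4, 0.6]
finger_gap: 0.7
finger_force: 0.0
[487.99756936 338.88076862 282.79282344] [ 5.45339314e-01  5.18744013e-01  1.51218366e+00 -2.78483074e-05
  1.11227083e+00  1.84136563e+00]
0.94 [457.6, 299.9] [-133.41464264 -166.29724121] [-113.09751591 -128.55322303] ((461.4689025878906, 177.968994140625), (20.600881576538086, 36.588619232177734), 19.53447151184082)
knob [512.65893732 224.98888555  51.3079575 ] fixture [ -62.04551861 -116.00042332]
```

View pics/w6.png

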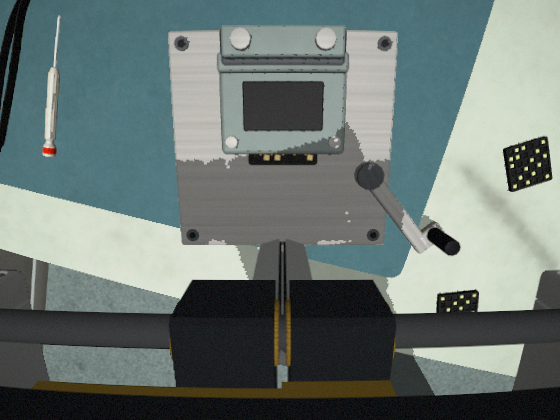

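The tray is in: only a strip of about 10 mm shows at row 158, square to the head. The knob is at (440,238). I'll work out the arc for pushing it and check the tray's rear edge.

```bash
python3 - <<'E'
from h import *
R=np.array([[.9627,-.2706],[.2706,.9627]]);O=[541,353.45]
print((on_plane("wrist",[[249,164.5],[282,164.5],[316,164.5]],18)[:,:2]-O)@R)
print(proj("wrist",[list(np.array(O)+R@[-10,y])+[18] for y in (-25.5,25.5)]))
piv=np.array([541.5,287.1])
def pos(phi,D): a=np.radians(phi); return piv+70*np.array([np.cos(a),np.sin(a)])-D*np.array([np.sin(a),-np.cos(a)])
prev=np.array([488,338.9]);pp=None
for phi,D in [(245.1,25),(245.1,17)]+[(p,15) for p in np.arange(240,119,-10)]+[(115.6,15)]:
    q=pos(phi,D); print(phi,D,q.round(1),((q-prev)/10).round(2),"yaw",round(np.radians(phi-90),3)); prev=q
E
python3 -m creep '{"slide":[[0,-2,0],[0,-2,0],[0,-2,0],[1,-2,0],[1,-2,0],[1,-2,0],[1,-0.6,0],[0.7,0,0]],"turn":[0.18,0.18,0.18,0.18,0.18,0.18,0.18,0.18],"claw":[0,0,0,0,0,0,0,0]}'
python3 -m creep '{"slide":[[0,0,0],[0,0,0],[0,0,0],[0,0,0],[0,0,0],[0,0,0],[0,0,0],[0,0,0]],"turn":[0.18,0.18,0.18,0.18,0.18,0.09,0,0],"claw":[0,0,0,0,0,0,0,0]}'
```

```text
[[ -9.85484056  24.76652894]
 [ -9.85593371   0.43488322]
 [ -9.80476502 -24.63475716]]
[[317.16553335 164.76904198]
 [248.01050401 164.69846645]]
245.1 25 [534.7 213.1] [  4.67 -12.58] yaw 2.707
245.1 17 [527.4 216.4] [-0.73  0.34] yaw 2.707
240 15 [519.5 219. ] [-0.8   0.25] yaw 2.618
230 15 [508.  223.8] [-1.15  0.49] yaw 2.443
220 15 [497.5 230.6] [-1.05  0.68] yaw 2.269
210 15 [488.4 239.1] [-0.91  0.85] yaw 2.094
200 15 [480.9 249.1] [-0.75  1.  ] yaw 1.92
190 15 [475.2 260.2] [-0.57  1.11] yaw 1.745
180 15 [471.5 272.1] [-0.37  1.19] yaw 1.571
170 15 [470.  284.5] [-0.15  1.24] yaw 1.396
160 15 [470.6 296.9] [0.06 1.25] yaw 1.222
150 15 [473.4 309.1] [0.28 1.22] yaw 1.047
140 15 [478.2 320.6] [0.49 1.15] yaw 0.873
130 15 [485.  331.1] [0.68 1.05] yaw 0.698
120 15 [493.5 340.2] [0.85 0.91] yaw 0.524
115.6 15 [497.7 343.7] [0.42 0.35] yaw 0.447
clock: 16.95
eef_pos: [535.5, 212.4, 283.6]
eef_rot: [-3.141, 0.0, 1.72]
wrist_force: [-0.1, -0.0, 0.1]
finger_gap: 0.2
finger_force: 0.0
clock: 17.95
eef_pos: [535.1, 212.9, 283.7]
eef_rot: [-3.141, -0.0, 2.703]
wrist_force: [-0.5, 0.0, 0.8]
finger_gap: 0.2
finger_force: 0.0
```

The tray's rear edge measures x = -9.85 mm (home is -10). Lower the fingers and push along the arc.

```bash
python3 -m creep '{"slide":[[0,0,-2.8],[0,0,-2.85],[0,0,0],[-0.75,0.35,0],[-0.8,0.25,0],[0,0,0]],"turn":[0,0,0,0,-0.085,0],"claw":[0,0,0,0,0,0]}'
python3 -m creep '{"slide":[[-1.15,0.49,0],[-1.05,0.68,0],[-0.91,0.85,0],[-0.75,1.0,0],[0,0,0]],"turn":[-0.175,-0.175,-0.175,-0.175,0],"claw":[0,0,0,0,0]}'
```

```text
clock: 18.7
eef_pos: [519.3, 219.4, 228.7]
eef_rot: [3.14, 0.001, 2.62]
wrist_force: [-0.4, -0.3, 0.6]
finger_gap: 0.6
finger_force: 0.0
clock: 19.32
eef_pos: [480.9, 249.6, 228.2]
eef_rot: [3.14, -0.0, 1.923]
wrist_force: [0.5, 0.0, -0.1]
finger_gap: 0.5
finger_force: 0.0
```

```bash
python3 -m creep '{"slide":[[-0.57,1.11,0],[-0.37,1.19,0],[-0.15,1.24,0],[0.06,1.25,0],[0.28,1.22,0],[0,0,0]],"turn":[-0.175,-0.175,-0.175,-0.175,-0.175,0],"claw":[0,0,0,0,0,0]}'
python3 - <<'E'
from h import *
R=np.array([[.9627,-.2706],[.2706,.9627]]);O=[541,353.45]
im,d=manip.camera("wrist"); save("w7",im)
for r in manip.cut_out("latch_knob","wrist")[:2]:
    yy,xx=np.nonzero(r["mask"]&(d>0)); Q=by_depth("wrist",np.c_[xx,yy],d[yy,xx]);
    print(r["score"],r["position"],[(np.median(Q[Q[:,2]>h],0)[:2]-O)@R for h in (10,45)],Q[:,2].max())
E
```

```text
clock: 20.08
eef_pos: [473.8, 309.4, 227.7]
eef_rot: [3.141, -0.001, 1.051]
wrist_force: [0.4, -0.0, 0.8]
finger_gap: 0.6
finger_force: 0.0
0.91 [328.8, 219.4] [array([-39.81687385, -29.028546  ]), array([-64.32176426, -11.68672586])] 52.87367109380406
```

View pics/w7.png

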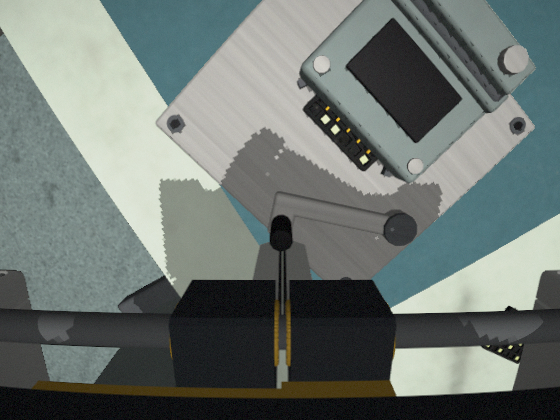

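The knob (281,232) rides right in front of the closed fingers and the bar follows. Continue to the stop.

```bash
python3 -m creep '{"slide":[[0.49,1.15,0],[0.68,1.05,0],[0.85,0.91,0],[0.2,0.18,0],[0,0,0]],"turn":[-0.175,-0.175,-0.175,-0.07,0],"claw":[0,0,0,0,0]}'
python3 -m creep '{"slide":[[0.2,0.13,0],[0,0,0]],"turn":[0,0],"claw":[0,0]}'
python3 -m creep '{"slide":[[0.1,0.04,0],[0,0,0]],"turn":[0,0],"claw":[0,0]}'
python3 -m creep '{"slide":[[0.1,0.04,0],[0,0,0]],"turn":[0,0],"claw":[0,0]}'
```

```text
clock: 20.8
eef_pos: [495.8, 341.7, 227.4]
eef_rot: [3.142, -0.0, 0.454]
wrist_force: [-0.4, -0.1, -0.5]
finger_gap: 0.5
finger_force: 0.0
clock: 21.05
eef_pos: [497.5, 343.0, 227.3]
eef_rot: [3.141, 0.002, 0.452]
wrist_force: [-3.9, -3.3, 1.8]
finger_gap: 0.3
finger_force: 2.4
clock: 21.3
eef_pos: [498.1, 343.3, 227.2]
eef_rot: [3.141, 0.004, 0.453]
wrist_force: [-9.2, -6.2, 5.3]
finger_gap: 0.5
finger_force: 5.4
clock: 21.55
eef_pos: [498.7, 343.6, 227.1]
eef_rot: [3.141, 0.006, 0.453]
wrist_force: [-15.1, -8.7, 10.2]
finger_gap: 0.6
finger_force: 8.6
```

Firm stop reached. I'll back away and verify.

```bash
python3 -m creep '{"slide":[[-2,-0.8,0],[-2.5,-1,0],[0,0,4],[0,0,4],[0,0,0],[0,0,0],[0,0,0]],"turn":[0,0,0,0,0,0,0],"claw":[0,0,0,0,0,0,0]}'
python3 - <<'E'
from h import *
R=np.array([[.9627,-.2706],[.2706,.9627]]);O=[541,353.45]
im,d=manip.camera("wrist"); save("w8",im)
r=manip.cut_out("latch_knob","wrist")[0]
yy,xx=np.nonzero(r["mask"]&(d>0)); Q=by_depth("wrist",np.c_[xx,yy],d[yy,xx]); k=(Q[Q[:,2]>48].mean(0)[:2]-O)@R
v=k-[-17.5,-64]; print(k,"latch",np.arctan2(v[1],v[0])-np.arctan2(69,-12))
print(proj("wrist",[list(np.array(O)+R@[-10,y])+[18] for y in (-25.5,25.5)]))
E
```

```text
clock: 22.42
eef_pos: [454.6, 326.1, 306.1]
eef_rot: [3.141, 0.002, 0.45]
wrist_force: [0.2, -0.8, 0.4]
finger_gap: 0.3
finger_force: 0.0
[-29.52999471   5.21219726] latch -9.689676665236568e-05
[[328.27398903 122.79599839]
 [264.29294631 110.94156787]]
```

View pics/w8.png

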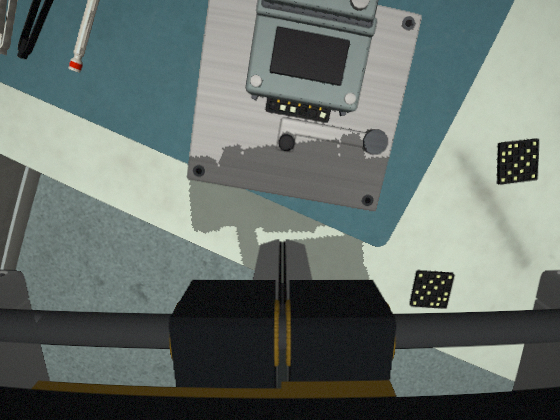

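The latch measures 0.00 rad: the bar lies across the slot (knob at (287,142)) just behind the tray edge at (298,117). The robot is clear.

```bash
python3 -c "
from cell import manip
print(manip.sign_off())"
```

```text
the job is handed in; nothing more can be done
None
```

I handed the job in at about 22.5 s of the 64 s allowed: the tray is home and square under the probe head (rear edge within about 0.2 mm of home before latching), the latch measures 0.00 rad, and the robot is clear. The sign-off returned no verdict.

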